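# Slide a rock core under the scan head

### The job

Load the core scanner: push the tray sled with the brown banded rock core square against the long dark fence, then slide it along the fence, under the scan head, until its nose rests on the red end stop. Push steadily rather than shoving it, keep it flat on the bench, do not bump the scan head with the robot, leave the other things where they are, and let go of everything at the end.

Things in the scene. Friction and masses are not known exactly. Their poses are not given: they have to be found in the camera images.
- core_sled: loose aluminium tray sled to load, a brown banded rock core fixed in it: 76 mm wide (x), 215 mm long (y), about 0.3 to 0.65 kg. Origin under its centre, +y to its nose. End plates 76 mm wide, 45 mm tall; flat side walls 30 mm tall; core top at 52 mm. Starts in front of the lane, 25 to 60 mm off its centre line away from the long fence, turned up to 0.2 rad. Turns freely if pushed off-centre.
- sled_nose (a point): middle of the sled's nose face, 107.5 mm ahead of its centre (+y) and 20 mm above its underside; axes as the sled
- sled_tail (a point): middle of the sled's flat orange tail face, 107.5 mm behind its centre (-y), 20 mm above its underside; axes as the sled. When the sled is home this face is 100 mm outside the head's entry face, so the hand need not go under the head
- station: scanner station, fixed to the bench, placed differently each time. Origin on the bench, on the lane's centre line at the scan head's entry face. +y runs along the lane in the loading direction, +x across it to the long fence. Lane 84 mm wide, its floor is the bench. Long dark steel fence: inner face at x = +42 mm, 12 mm thick, 22 mm tall, y = -260 to +135 mm.
- scan_head: the white bridge-shaped scan head fixed over the lane, same origin and axes as the station: from y = 0 to 80 mm along the lane, 204 mm wide, underside 67 mm and top 167 mm above the bench (a black cap on top reaches 197 mm), on two grey legs that leave 112 mm between them
- lane_entry (a point): the station's origin, with its axes. The lane's other side is a short fence, inner face at x = -42 mm, 22 mm tall, y = 35 to 135 mm, with a slanted lead-in opening to about x = -57 mm at y = 0
- stop_face (a point): middle of the red end stop's face, at y = +115 mm in the station's frame, 20 mm above the bench; the stop is 30 mm tall and spans the lane; axes as the station
- grey_sled: a second, same-sized tray sled with a grey rock core and bare aluminium ends, parked on the far side of the bench; leave it there
- sample_jar: terracotta-red jar with white cap, 60 mm wide, 85 mm tall, origin under its centre; bystander
- dark_jar: amber glass jar with black cap, 60 mm wide, 85 mm tall, origin under its centre; bystander
- sieve_pan: round brass pan 110 mm wide, 35 mm tall, origin under its centre; bystander
- brush: small hand brush 170 mm long, lying flat; bystander
- rock: reddish rock specimen 60 x 45 x 35 mm; bystander

How it is judged:
By the outcome, as a careful person would: the job done as asked, in the order asked, and still so for the second after the job is handed in, with the robot touching nothing.
It also fails if it takes over 48 s, if anything falls off the work surface, if the arm or the gripper's body presses on something with over 40 N, if the wrist force passes 120 N, or if a joint passes its speed limit or range.

### The arm

A 6-joint arm with a two-finger parallel gripper is mounted at the origin on the work surface. World frame = base frame: x ahead of the robot, y to its left, z up, the work surface at z = 0. Lengths are in m, angles in rad, forces in N, time in s.
With the tool pointing down it reaches from about 0.425 to 0.95 m from the base axis. Payload 3.5 kg.
Tool frame: the origin (TCP) lies midway between the tips of the shut fingers; the grasp point (between the pads) lies 19 mm behind it; x points along the fingers, z is the direction in which the jaws open and shut, and the axes are right-handed (so a half turn about x gives the same grasp; the last joint's range is limited). The gripper opens to 85 mm and grips with 20 to 120 N. Pads are 22 mm wide; open, the fingers measure 114 mm over their backs; the gripper's body (76 mm by 85 mm) begins 54 mm behind the grasp point. The pads swing forward as they close: fully open they stand 13 mm farther back than shut.
Start: joints at [0.962, 0.286, 1.577, -0, 1.279, -0.15], TCP at [0.299, 0.605, 0.231] pointing down, gripper open.
Joint ranges: [-2.77, 2.77], [-0.9, 2.22], [0.21, 2.48], [-1.53, 4.67], [0.24, 2.81], [-2.84, 2.84]. Speed limits (rad/s): [2.79, 2.79, 3.14, 3.14, 3.14, 3.14].

### API

Orientations are given as a unit quaternion [x, y, z, w].
In Python, from plant import readout, eyes, ctrl gives the robot as it stands.
- The arm moves only by the tool move_arm, never from a script. Its argument "commands" is a list of rows, each a list of 7 numbers: the turn, a rotation vector about the world's x, y, z in rad, then the shift along the world's x, y, z in mm, then the closure in counts, from 0 (fully open) to 255 (shut). A call has 1 to 12 rows; each row is the pose to reach, as a shift and turn from the pose measured when the call began; what a row does not reach only later rows make up. A row lasts 1/10 s, in which the tool goes at most 50 mm and 8.59 degrees, less where a joint would pass 70% of its speed; a pose out of reach is approached as far as the arm can. A call with a gripper value outside its range is refused whole. The fingers move at their own pace and stop on an object; "newtons" is the grip in N (left out, the last holds). Time passes only in rows, so rows that repeat a pose let the fingers close. It gives the time, the measured TCP pose, the force and the opening at its end, in the units of the state.
- readout.get_state(): the state, without advancing time (a new reading comes with each control period).
- eyes.read_camera(name): name is "scene" or "top" or "wrist"; returns a dict with "color" (420x560x3 uint8, red, green, blue), "depth" (420x560 float32, m along the optical axis (not along the pixel's ray), 0 where there is no reading), "K" (3x3 intrinsics, pixels), "eye" and "attitude" of the camera in the world. Camera axes: x right, y down, z forward; pixel columns grow to the right and rows downward; lengths in m; the calibration is good to about 2 mm. A picture is of the moment at which its call begins.
- ctrl.sign_off(): hands the job in, once; it reports no verdict.
The state is a dict: "time": time; "qpos": joint angles; "dq": joint speeds; "joint_efforts": joint torques, N m; "eef_pos": TCP position; "tcp_rot": TCP orientation; "contact_force": force on the tool from outside, world axes, zero at the start; "wrist_torque": the same for the moment, N m; "opening": opening from 0.0 (shut) to 1.0 (fully open).
Only numpy, scipy, OpenCV 4.12 (cv2) and the standard library are available. Lean on these libraries where they do the work, as an engineer would, in place of code of your own. Each camera call takes 0.05 s, during which the arm holds its last target.

## Working session

There is one attempt and no reset: what is moved stays moved. The work goes in short steps, Python scripts to look and compute and a tool call to move; the robot and the scene stay as the last step left them, time stands still between calls to the robot, and variables do not carry over. Pictures are saved under pics/ and viewed, and the job is handed in when it is done.

Besides the shell and the picture viewer there is one more tool, called after "Emit:" by a JSON object that holds its "op" and its "data". move_arm: Moves the arm, as the interface text tells. Its arguments: {"type":"object","properties":{"commands":{"type":"array"},"newtons":{"type":"number"}},"required":["commands"]}

```bash
mkdir -p pics; ls; cat > h.py <<'E'
import numpy as np, cv2
from scipy.spatial.transform import Rotation as R
from plant import readout, eyes, ctrl
def snap(n,tag):
    c=eyes.read_camera(n); cv2.imwrite(f'pics/{tag}.png',c['color'][:,:,::-1]); np.savez(f'pics/{tag}.npz',**{k:np.array(v) for k,v in c.items()}); return c
def load(tag): return np.load(f'pics/{tag}.npz')
def rot(a):
    a=np.array(a); return a if a.shape==(3,3) else R.from_quat(a).as_matrix()
def world(c):
    K=c['K'];d=c['depth'];v,u=np.mgrid[:d.shape[0],:d.shape[1]]
    p=np.stack([(u-K[0,2])/K[0,0]*d,(v-K[1,2])/K[1,1]*d,d],-1)
    return p@rot(c['attitude']).T+c['eye']
E
python3 - <<'E'
from h import *
for n in('top','scene'):
    c=snap(n,n+'0'); print(n,c['K'],c['eye'],c['attitude'])
print(readout.get_state())
E
```

```text
pics
top [[423.96244759   0.         282.25802126]
 [  0.         423.96244759 204.56746993]
 [  0.           0.           1.        ]] [ 0.5685311  -0.00727846  1.29994302] [-0.69686126  0.71603612 -0.02331301  0.03366238]
scene [[456.40754333   0.         273.67071413]
 [  0.         456.40754333 207.43487809]
 [  0.           0.           1.        ]] [ 1.02243806 -0.58279278  1.21564622] [ 0.92965394  0.2630005  -0.07152323 -0.24790869]
{'time': 0.1, 'qpos': array([ 9.62020755e-01,  2.87069737e-01,  1.57804870e+00,  2.67512241e-05,
        1.27859548e+00, -1.50022094e-01]), 'dq': array([-0.00040389, -0.00306722, -0.00270421, -0.00025485, -0.00112329,
       -0.0013444 ]), 'joint_efforts': array([ 9.54846860e-05, -4.07295656e+01, -2.93698686e+01, -1.41903834e-04,
        3.40205559e-03,  9.35420360e-06]), 'eef_pos': array([0.2985456 , 0.60472117, 0.23008059]), 'tcp_rot': array([-0.37350418,  0.60128316,  0.37292842,  0.59989798]), 'contact_force': array([-0.09630913,  0.53908024, -0.28752606]), 'wrist_torque': array([0.01511331, 0.00955935, 0.0019511 ]), 'opening': 0.9984115580291614}
```

View pics/top0.png

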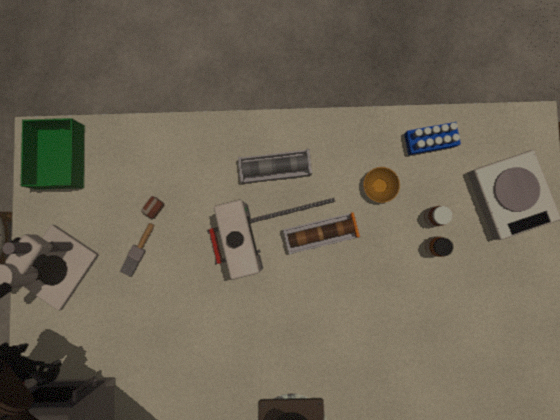

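View pics/scene0.png

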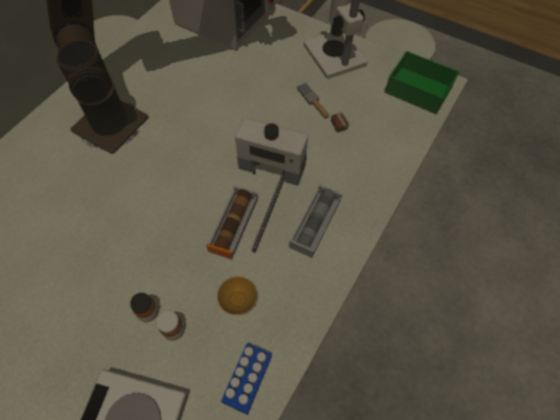

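The top view shows the brown sled at about (320,233) with its orange tail at (355,226). The fence runs from (252,220) to (333,201), the head is at (237,240), and the red stop is at (215,245). Next I'll measure them by depth.

```bash
python3 - <<'E'
from h import *
c=load('top0'); W=world(c); col=c['color']
im=cv2.resize(col[170:300,180:400,::-1],None,fx=3.6,fy=3.6,interpolation=cv2.INTER_CUBIC); cv2.imwrite('pics/crop0.png',im)
z=W[...,2]
print('bench z',np.median(z[260:330,100:250]), np.median(z[260:330,300:450]))
for (u,v) in [(320,233),(356,226),(286,239),(290,210),(332,202),(215,245),(237,225),(275,166),(380,185),(440,215),(440,246),(133,255),(152,207)]: print((u,v),W[v,u].round(3))
def rect(m,name):
    p=W[m][:,:2]*1000; r=cv2.minAreaRect(p.astype(np.float32)); print(name,m.sum(),r, z[m].min().round(3),z[m].max().round(3), cv2.boxPoints(r).round(0).tolist())
def reg(u0,u1,v0,v1):
    m=np.zeros(z.shape,bool); m[v0:v1,u0:u1]=1; return m
m=reg(278,366,205,260)&(z>0.025)&(z<0.07)
n,l,s,_=cv2.connectedComponentsWithStats(m.astype(np.uint8)); i=1+s[1:,4].argmax(); rect(l==i,'sled')
m=reg(262,340,190,222)&(z>0.012)&(z<0.03)
n,l,s,_=cv2.connectedComponentsWithStats(m.astype(np.uint8)); i=1+s[1:,4].argmax(); rect(l==i,'fence')
vv,uu=np.where(l==i);print(uu.min(),uu.max(),vv.min(),vv.max())
m=reg(205,265,190,285)&(z>0.15)&(z<0.18); rect(m,'head')
m=reg(205,225,220,270)&(col[...,0]>1.8*col[...,1].astype(float))&(z>.01); rect(m,'stop')
E
```

```text
bench z 0.001052471935313215 0.00029003094706891996
(320, 233) [ 0.583 -0.099  0.053]
(356, 226) [ 0.601 -0.206  0.047]
(286, 239) [0.568 0.001 0.042]
(290, 210) [ 0.655 -0.013  0.024]
(332, 202) [ 0.677 -0.142  0.003]
(215, 245) [0.556 0.214 0.032]
(237, 225) [0.609 0.131 0.166]
(275, 166) [0.786 0.028 0.05 ]
(380, 185) [ 0.725 -0.29   0.008]
(440, 215) [ 0.625 -0.442  0.078]
(440, 246) [ 0.537 -0.435  0.085]
(133, 255) [0.532 0.464 0.02 ]
(152, 207) [0.675 0.402 0.034]
sled 1364 ((583.9777221679688, -103.24966430664062), (75.96147155761719, 215.3533477783203), 12.11752986907959) 0.025 0.059 [[524.0, -6.0], [569.0, -217.0], [644.0, -201.0], [599.0, 10.0]]
fence 307 ((659.613525390625, -36.94340515136719), (12.11514949798584, 226.55029296875), 12.597230911254883) 0.013 0.028 [[629.0, 72.0], [678.0, -149.0], [690.0, -146.0], [641.0, 75.0]]
262 334 198 219
head 2061 ((572.301025390625, 133.3430633544922), (203.59332275390625, 82.5309829711914), 12.766467094421387) 0.15 0.18 [[464.0, 151.0], [482.0, 71.0], [681.0, 116.0], [662.0, 196.0]]
stop 163 ((584.6465454101562, 117.40816497802734), (104.95919036865234, 228.49378967285156), 17.307310104370117) 0.018 1.3 [[501.0, 211.0], [569.0, -7.0], [669.0, 24.0], [601.0, 242.0]]
```

View pics/crop0.png

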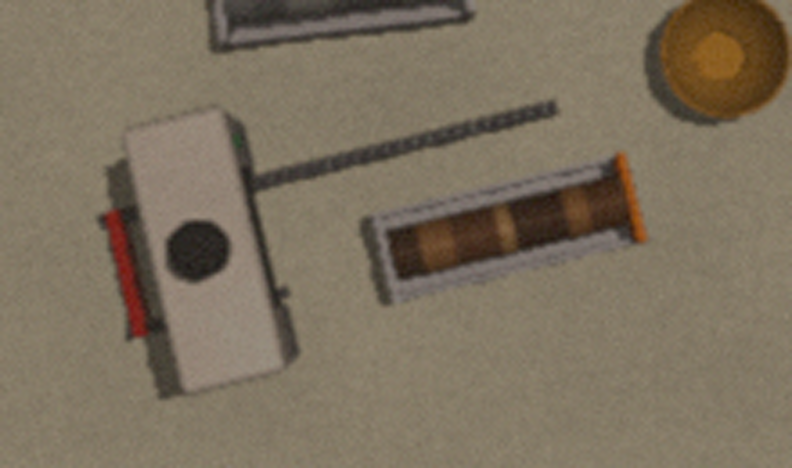

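```bash
cat >> h.py <<'E'
th=np.deg2rad(12.65); O=np.array([581.1,94.3]); UX=np.array([np.cos(th),np.sin(th)]); UY=np.array([-np.sin(th),np.cos(th)])
def S2W(x,y): return O+x*UX+y*UY
def W2S(p): d=np.array(p)[:2]-O; return np.array([d@UX,d@UY])
def goal(x,y,z,jaw):   # station mm; jaw 'x' or 'y'
    s=readout.get_state(); Rc=R.from_quat(s['tcp_rot']); p=s['eef_pos']*1000
    j=UX if jaw=='x' else UY; X=np.array([0,0,-1.]); 
    for sg in(1,-1):
        Z=np.array([*(sg*j),0]); T=R.from_matrix(np.stack([X,np.cross(Z,X),Z],1))
        rv=(T*Rc.inv()).as_rotvec(); print(sg,'turn',rv.round(3),'shift',(np.array([*S2W(x,y),z])-p).round(1))
    print('station tcp',W2S(p).round(1),'z',p[2].round(1),'F',s['contact_force'].round(1),'open',s['opening'],'q',s['qpos'].round(2),'t',s['time'])
E
python3 -c "
from h import *
goal(-115,-193,280,'y')"
```

```text
1 turn [ 0.002 -0.001  0.68 ] shift [ 212.6 -723.9   49.9]
-1 turn [-1.000e-03 -3.000e-03 -2.462e+00] shift [ 212.6 -723.9   49.9]
station tcp [-163.9  559.9] z 230.1 F [-0.1  0.5 -0.3] open 0.9984115580291614 q [ 0.96  0.29  1.58  0.    1.28 -0.15] t 0.1
```

Emit:
{"op": "move_arm", "data": {"commands": [[0,0,0,0,0,50,110],[0,0,0.05,0,-20,80,110],[0,0,0.1,10,-70,80,110],[0,0,0.15,20,-120,80,110],[0,0,0.2,35,-170,80,110],[0,0,0.25,50,-220,80,110],[0,0,0.3,65,-265,80,110],[0,0,0.35,80,-310,80,110],[0,0,0.4,95,-355,80,110],[0,0,0.45,110,-400,80,110],[0,0,0.5,125,-445,80,110],[0,0,0.55,140,-490,80,110]]}}

```text
time: 1.3
eef_pos: [0.4385, 0.1128, 0.3098]
tcp_rot: [0.523, -0.477, -0.522, -0.476]
contact_force: [0.5, -0.4, -0.9]
opening: 0.57
```

```bash
python3 -c "
from h import *
goal(-115,-193,280,'y')"
```

```text
1 turn [0.002 0.    0.127] shift [  72.7 -232.   -29.8]
-1 turn [ 0.000e+00 -3.000e-03 -3.014e+00] shift [  72.7 -232.   -29.8]
station tcp [-135.1   49.3] z 309.8 F [ 0.5 -0.4 -0.9] open 0.5704283018273641 q [ 0.03 -0.28  2.   -0.    1.42 -1.64] t 1.3
```

Emit:
{"op": "move_arm", "data": {"commands": [[0,0,0.03,15,-45,0,110],[0,0,0.06,30,-90,0,110],[0,0,0.1,45,-135,0,110],[0,0,0.127,60,-180,0,110],[0,0,0.127,72,-220,0,110],[0,0,0.127,73,-232,-40,110],[0,0,0.127,73,-232,-85,110],[0,0,0.127,73,-232,-130,110],[0,0,0.127,73,-232,-175,110],[0,0,0.127,73,-232,-220,110],[0,0,0.127,73,-232,-260,110],[0,0,0.127,73,-232,-260,110]]}}

```text
time: 2.5
eef_pos: [0.506, -0.1168, 0.0431]
tcp_rot: [-0.547, 0.444, 0.556, 0.44]
contact_force: [-1.3, 0.0, -0.6]
opening: 0.571
```

```bash
python3 -c "
from h import *
goal(-115,-193,10,'y'); snap('scene','s1'); snap('wrist','w1')
im=cv2.resize(cv2.imread('pics/s1.png')[100:280,160:380],None,fx=3.2,fy=3.2);cv2.imwrite('pics/s1c.png',im)"
```

```text
1 turn [-0.004 -0.013  0.001] shift [  5.2  -2.4 -33.1]
-1 turn [-0.021  0.006 -3.141] shift [  5.2  -2.4 -33.1]
station tcp [-119.5 -189.5] z 43.1 F [-1.3  0.  -0.6] open 0.5705356446113616 q [-0.42  0.2   2.07 -0.    0.89 -2.21] t 2.5
```

View pics/s1c.png

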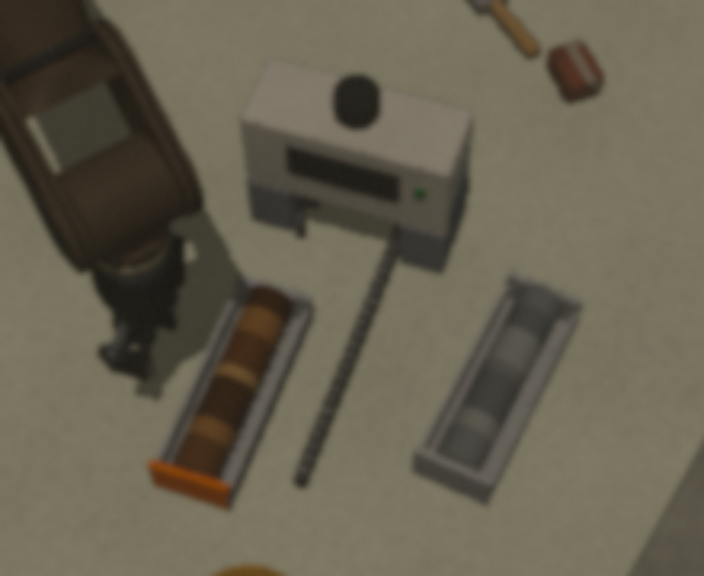

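View pics/w1.png

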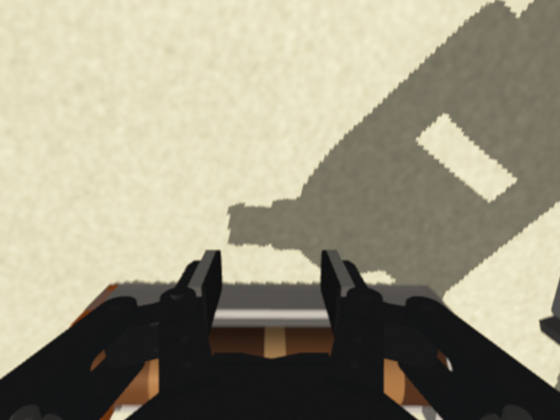

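The scene and wrist views show the fingers level with the sled's middle, on the robot's side and clear of the wall. I'll lower them next.

Emit:
{"op": "move_arm", "data": {"commands": [[-0.004,-0.013,0,5,-2.5,-20,110],[-0.004,-0.013,0,5,-2.5,-33,110],[-0.004,-0.013,0,5,-2.5,-33,110],[-0.004,-0.013,0,5,-2.5,-33,110]]}}

```text
time: 3.0
eef_pos: [0.5168, -0.1217, 0.0179]
tcp_rot: [0.557, -0.441, -0.547, -0.443]
contact_force: [0.1, -0.0, -0.4]
opening: 0.567
```

```bash
python3 -c "
from h import *
goal(-95,-193,10,'y'); goal(-45,-193,10,'y')"
```

```text
1 turn [0.006 0.013 0.   ] shift [13.9  6.9 -7.9]
-1 turn [ 0.02  -0.009 -3.141] shift [13.9  6.9 -7.9]
station tcp [-110.  -196.7] z 17.9 F [ 0.1 -0.  -0.4] open 0.5671145059326942 q [-0.42  0.25  2.06 -0.    0.81 -2.21] t 3.0
1 turn [0.006 0.013 0.   ] shift [62.7 17.9 -7.9]
-1 turn [ 0.02  -0.009 -3.141] shift [62.7 17.9 -7.9]
station tcp [-110.  -196.7] z 17.9 F [ 0.1 -0.  -0.4] open 0.5671145059326942 q [-0.42  0.25  2.06 -0.    0.81 -2.21] t 3.0
```

Emit:
{"op": "move_arm", "data": {"commands": [[0,0,0,0,0,0,110],[0,0,0,0,0,0,110]]}}

```text
time: 3.2
eef_pos: [0.5177, -0.1221, 0.0192]
tcp_rot: [0.558, -0.441, -0.546, -0.443]
contact_force: [-0.7, 1.2, 0.2]
opening: 0.571
```

```bash
python3 -c "
from h import *
goal(-95,-193,10,'y')"
```

```text
1 turn [0.007 0.015 0.   ] shift [13.   7.3 -9.2]
-1 turn [ 0.024 -0.011 -3.141] shift [13.   7.3 -9.2]
station tcp [-109.2 -197.2] z 19.2 F [-0.7  1.2  0.2] open 0.5712617088351993 q [-0.42  0.25  2.06 -0.    0.81 -2.21] t 3.2
```

Emit:
{"op": "move_arm", "data": {"commands": [[0.007,0.015,0,4,3,-5,110],[0.007,0.015,0,8,5,-9,110],[0.007,0.015,0,11,6.5,-9,110],[0.007,0.015,0,13,7.3,-9,110],[0.007,0.015,0,13,7.3,-9,110]]}}

```text
time: 3.7
eef_pos: [0.531, -0.1146, 0.0101]
tcp_rot: [-0.552, 0.442, 0.552, 0.442]
contact_force: [0.1, -0.5, -0.3]
opening: 0.57
```

```bash
python3 -c "
from h import *
goal(-48,-193,12,'y')"
```

```text
1 turn [-0. -0. -0.] shift [45.5 10.1  1.9]
-1 turn [ 0.    -0.     3.141] shift [45.5 10.1  1.9]
station tcp [ -94.6 -192.8] z 10.1 F [ 0.1 -0.5 -0.3] open 0.5701917148880806 q [-0.4   0.29  2.03  0.    0.82 -2.19] t 3.7
```

Accurate now. I'll start the slow push toward the fence, at about 4 mm per row.

Emit:
{"op": "move_arm", "data": {"commands": [[0,0,0,2,0.4,1,110],[0,0,0,5,1.1,2,110],[0,0,0,9,2,2,110],[0,0,0,13,2.9,2,110],[0,0,0,17,3.8,2,110],[0,0,0,21,4.7,2,110],[0,0,0,25,5.6,2,110],[0,0,0,29,6.5,2,110],[0,0,0,33,7.4,2,110],[0,0,0,36,8.1,2,110],[0,0,0,38,8.5,2,110],[0,0,0,39,8.7,2,110]]}}

```text
time: 4.9
eef_pos: [0.5702, -0.1058, 0.012]
tcp_rot: [-0.552, 0.442, 0.552, 0.442]
contact_force: [-2.1, 0.2, -0.3]
opening: 0.569
```

```bash
cat >> h.py <<'E'
def sled(tag):
    c=snap('top',tag); W=world(c); z=W[...,2]; m=np.zeros(z.shape,np.uint8)
    im=cv2.resize(c['color'][170:300,180:400,::-1],None,fx=3.6,fy=3.6,interpolation=cv2.INTER_CUBIC); cv2.imwrite(f'pics/{tag}c.png',im)
    hsv=cv2.cvtColor(np.ascontiguousarray(c['color']),cv2.COLOR_RGB2HSV)
    o=(hsv[...,1]>180)&(hsv[...,2]>110)&(hsv[...,0]<14)&(z>.03)&(z<.06)
    o[:, :180]=0
    if o.sum()>4:
        p=W[o]; s=np.array([W2S(q*1000) for q in p]); print('orange n',o.sum(),'mean st',s.mean(0).round(1),'min',s.min(0).round(1),'max',s.max(0).round(1))
E
python3 -c "
from h import *
goal(-45,-193,12,'y'); sled('t2')"
```

```text
1 turn [-0. -0. -0.] shift [ 9.3  1.9 -0. ]
-1 turn [ 0.    -0.     3.141] shift [ 9.3  1.9 -0. ]
station tcp [ -54.5 -192.9] z 12.0 F [-2.1  0.2 -0.3] open 0.5693884455492839 q [-0.36  0.36  1.94  0.    0.85 -2.15] t 4.9
orange n 81 mean st [ 3.4 10.2] min [ -50.5 -298.2] max [ 50.7 127.9]
```

View pics/t2c.png

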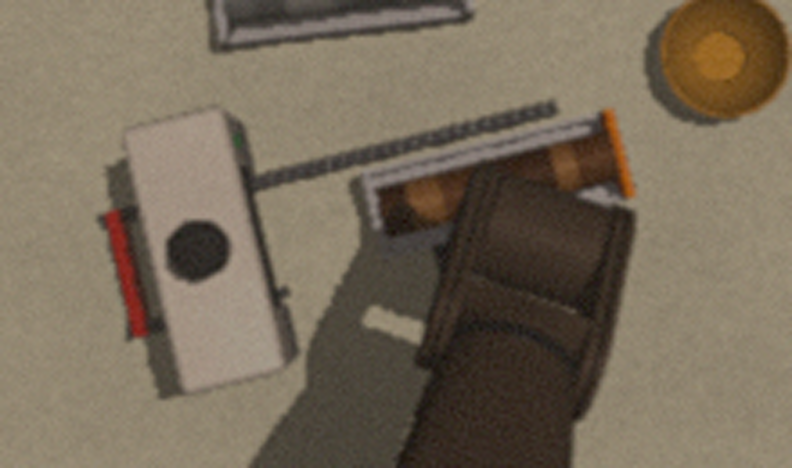

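The view shows the sled parallel to the fence, with its edge about 8 mm short of it and 2 N of force. I'll close in gently.

Emit:
{"op": "move_arm", "data": {"commands": [[0,0,0,1.5,0.3,0,110],[0,0,0,3,0.7,0,110],[0,0,0,4.5,1,0,110],[0,0,0,6,1.3,0,110],[0,0,0,7,1.5,0,110]]}}

```text
time: 5.45
eef_pos: [0.5774, -0.1043, 0.0121]
tcp_rot: [0.552, -0.442, -0.552, -0.442]
contact_force: [-1.8, -1.0, -0.0]
opening: 0.564
```

Emit:
{"op": "move_arm", "data": {"commands": [[0,0,0,0.7,0.15,0,110],[0,0,0,1.3,0.3,0,110],[0,0,0,2,0.45,0,110]]}}

```text
time: 5.75
eef_pos: [0.5774, -0.1042, 0.0121]
tcp_rot: [-0.551, 0.443, 0.554, 0.44]
contact_force: [-10.4, -2.2, 6.0]
opening: 0.568
```

Emit:
{"op": "move_arm", "data": {"commands": [[0,0,0,0.5,0.1,0,110],[0,0,0,1,0.2,0,110]]}}

```text
time: 5.95
eef_pos: [0.5774, -0.1043, 0.0121]
tcp_rot: [-0.55, 0.444, 0.555, 0.44]
contact_force: [-8.0, -3.1, 3.8]
opening: 0.566
```

```bash
python3 -c "
from h import *
goal(-65,-193,12,'y'); sled('t3')"
```

```text
1 turn [ 0.    -0.009 -0.001] shift [-17.4  -4.   -0.1]
-1 turn [0.014 0.    3.14 ] shift [-17.4  -4.   -0.1]
station tcp [ -47.1 -192.9] z 12.1 F [-8.  -3.1  3.8] open 0.5657540153121395 q [-0.35  0.37  1.91 -0.    0.86 -2.14] t 5.95
orange n 87 mean st [  1.8 -20.5] min [ -50.5 -297.6] max [ 47.1 128.4]
```

View pics/t3c.png

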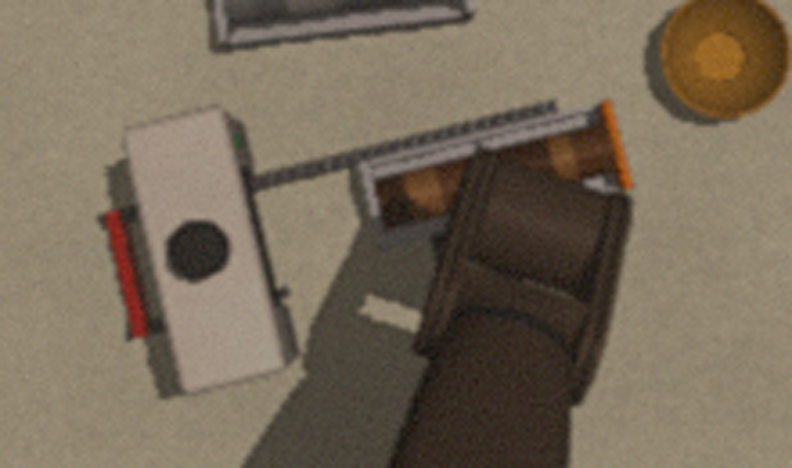

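The sled now sits against the fence with no visible gap, and the reaction is about 10 N. I'll back off and lift.

Emit:
{"op": "move_arm", "data": {"commands": [[0,0,0,-5,-1.1,0,110],[0,0,0,-15,-3.4,0,110],[0,0,0,-30,-6.7,0,110],[0,0,0,-40,-9,30,130],[0,0,0,-40,-9,75,150],[0,0,0,-40,-9,120,160],[0,0,-0.1,-40,-50,150,160],[0,0,-0.2,-40,-95,150,160],[0,0,-0.35,-40,-140,150,160],[0,0,-0.5,-40,-185,150,160],[0,0,-0.65,-30,-225,150,160],[0,0,-0.8,-10,-265,150,160]]}}

```text
time: 7.2
eef_pos: [0.5667, -0.3713, 0.1625]
tcp_rot: [-0.332, 0.624, 0.337, 0.622]
contact_force: [0.7, 0.5, 0.3]
opening: 0.373
```

```bash
python3 -c "
from h import *
goal(3,-340,120,'x'); sled('t4')
c=load('t4');W=world(c);z=W[...,2]
m=np.zeros(z.shape,bool);m[185:265,262:370]=1;m&=(z>.026)&(z<.062)
n,l,s,_=cv2.connectedComponentsWithStats(m.astype(np.uint8)); i=1+s[1:,4].argmax();p=W[l==i][:,:2]*1000
r=cv2.minAreaRect(p.astype(np.float32));print(r,W2S(r[0]))
"
```

```text
1 turn [-0.007 -0.003 -0.764] shift [ 91.8 134.5 -42.5]
-1 turn [ 0.003 -0.009  2.377] shift [ 91.8 134.5 -42.5]
station tcp [-116.  -451.2] z 162.5 F [0.7 0.5 0.3] open 0.37336122766072527 q [-0.73  0.35  1.62  0.    1.17 -1.72] t 7.2
orange n 93 mean st [ 1.4 -2. ] min [ -49.  -297.4] max [ 50.9 128.3]
((630.3532104492188, -92.92462158203125), (81.84310150146484, 214.26805114746094), 12.682974815368652) [   7.05641949 -193.46613298]
```

View pics/t4c.png

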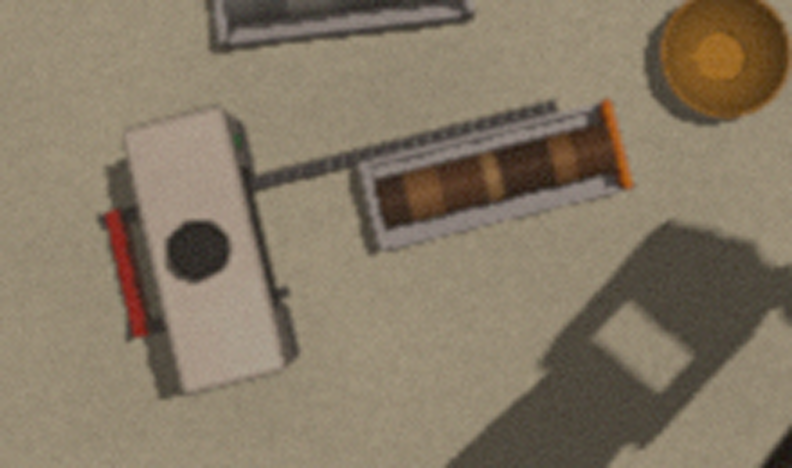

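The sled is squared, with its yaw at 12.7° against a lane yaw of 12.65°. The fingers now go behind the orange tail, into the space between the tail and the brass pan.

Emit:
{"op": "move_arm", "data": {"commands": [[-0.001,0,-0.13,15,25,0,160],[-0.003,-0.001,-0.26,30,50,0,160],[-0.004,-0.002,-0.39,45,75,0,160],[-0.006,-0.003,-0.52,60,100,0,160],[-0.007,-0.003,-0.65,75,125,0,160],[-0.007,-0.003,-0.764,87,148,-10,160],[-0.007,-0.003,-0.764,87.5,149,-25,160],[-0.007,-0.003,-0.764,87.5,149,-40,160],[-0.007,-0.003,-0.764,87.5,149,-42,160],[-0.007,-0.003,-0.764,87.5,149,-42,160]]}}

```text
time: 8.25
eef_pos: [0.6553, -0.2293, 0.1182]
tcp_rot: [-0.077, 0.704, 0.074, 0.702]
contact_force: [0.8, 0.8, 0.7]
opening: 0.373
```

```bash
python3 -c "
from h import *
goal(2,-325,16,'x'); sled('t5'); snap('wrist','w5')
"
```

```text
1 turn [ 0.005 -0.003  0.008] shift [  -1.1    6.9 -102.2]
-1 turn [-0.004 -0.007 -3.134] shift [  -1.1    6.9 -102.2]
station tcp [   1.6 -332. ] z 118.2 F [0.8 0.8 0.7] open 0.3730669513057007 q [-0.48  0.43  1.61 -0.01  1.11 -0.69] t 8.25
orange n 54 mean st [ -4.8 123.9] min [-49.8 118.2] max [ 48.7 128.6]
```

View pics/w5.png

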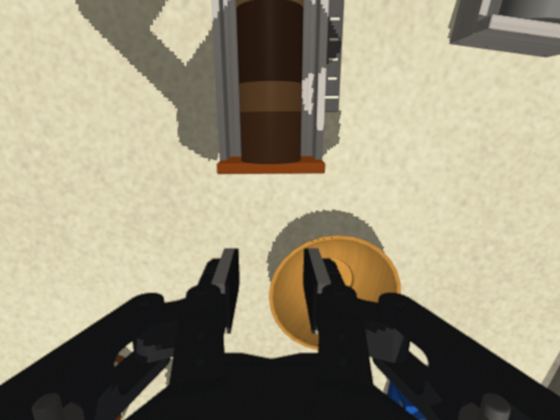

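The wrist view shows the tail edge at rows 160–172 and the pan at about (335,295), lower right. I'll measure the gap before descending.

```bash
python3 -c "
from h import *
for tag in('t4','w5'):
    c=load(tag);W=world(c);hsv=cv2.cvtColor(c['color'],cv2.COLOR_RGB2HSV);z=W[...,2]
    m=(hsv[...,1]>130)&(hsv[...,0]>13)&(hsv[...,0]<25)&(z>.025)&(z<.042)
    if tag=='t4': m[:,:355]=0; m[:,405:]=0
    P=W[m]*1000; s=(P[:,:2]-O)@np.stack([UX,UY],1)
    if tag=='w5': k=np.abs(s[:,1]+400)<70; s=s[k]
    print(tag,len(s),'pan rim min',s.min(0),'max',s.max(0), cv2.minEnclosingCircle(s.astype(np.float32)))
c=load('w5');W=world(c)*1000
for u in(222,270,320): 
  for v in (166,171): print(u,v,W2S(W[v,u]).round(1),W[v,u,2].round(1))
for u in (230,310): print(W2S(W[110,u]).round(1),W[110,u,2].round(1),W2S(W[110,u+18 if u>300 else u-0]).round(1))
"
```

```text
t4 276 pan rim min [   1.9691667  -457.40455501] max [ 109.27603407 -351.14988889] ((55.46016311645508, -404.40838623046875), 53.85304260253906)
w5 2084 pan rim min [  -0.71273648 -459.4234599 ] max [ 106.08774941 -352.19642547] ((52.60432434082031, -406.35284423828125), 54.364986419677734)
222 166 [ -32.3 -296.5] 44.0
222 171 [ -32.4 -300. ] 44.2
270 166 [   1.1 -296.8] 43.9
270 171 [   1.1 -300.3] 44.0
320 166 [  35.7 -296.8] 45.3
320 171 [  36.1 -300.6] 43.5
[ -29.8 -258.8] 6.5 [ -29.8 -258.8]
[  32.2 -259.3] 6.8 [  43.9 -259.6]
```

Emit:
{"op": "move_arm", "data": {"commands": [[0.005,-0.003,0.008,-1,8,-15,160],[0.005,-0.003,0.008,-1,8,-40,160],[0.005,-0.003,0.008,-1,8,-60,160],[0.005,-0.003,0.008,-1,8,-60,160],[0.005,-0.003,0.008,-1,8,-60,160]]}}

```text
time: 8.85
eef_pos: [0.6551, -0.2215, 0.0597]
tcp_rot: [-0.078, 0.702, 0.078, 0.704]
contact_force: [0.7, -0.1, -0.1]
opening: 0.373
```

```bash
python3 -c "
from h import *
goal(2,-325,16,'x')
"
```

```text
1 turn [ 0.001  0.002 -0.   ] shift [ -0.9  -0.8 -43.7]
-1 turn [-4.000e-03  1.000e-03  3.141e+00] shift [ -0.9  -0.8 -43.7]
station tcp [   3.1 -324.4] z 59.7 F [ 0.7 -0.1 -0.1] open 0.3730360843604254 q [-0.47  0.49  1.64  0.    1.01 -0.69] t 8.85
```

Emit:
{"op": "move_arm", "data": {"commands": [[0.001,0.002,0,-1,-0.3,-15,160],[0.001,0.002,0,-1,-0.3,-30,160],[0.001,0.002,0,-1,-0.3,-40,160],[0.001,0.002,0,-1,-0.3,-43,160],[0.001,0.002,0,-1,-0.3,-43,160]]}}

```text
time: 9.35
eef_pos: [0.6535, -0.2215, 0.0154]
tcp_rot: [-0.077, 0.703, 0.079, 0.702]
contact_force: [0.7, -1.1, -0.4]
opening: 0.37
```

```bash
python3 -c "
from h import *
goal(2,-111,16,'x')
snap('scene','s6')
im=cv2.resize(cv2.imread('pics/s6.png')[100:320,160:380],None,fx=2.7,fy=2.7);cv2.imwrite('pics/s6c.png',im)
"
```

```text
1 turn [-0.001 -0.001 -0.   ] shift [-46.1 208.    0.6]
-1 turn [ 2.000e-03 -2.000e-03  3.141e+00] shift [-46.1 208.    0.6]
station tcp [   1.5 -324. ] z 15.4 F [ 0.7 -1.1 -0.4] open 0.3699115046383525 q [-0.47  0.55  1.65  0.    0.94 -0.7 ] t 9.35
```

View pics/s6c.png

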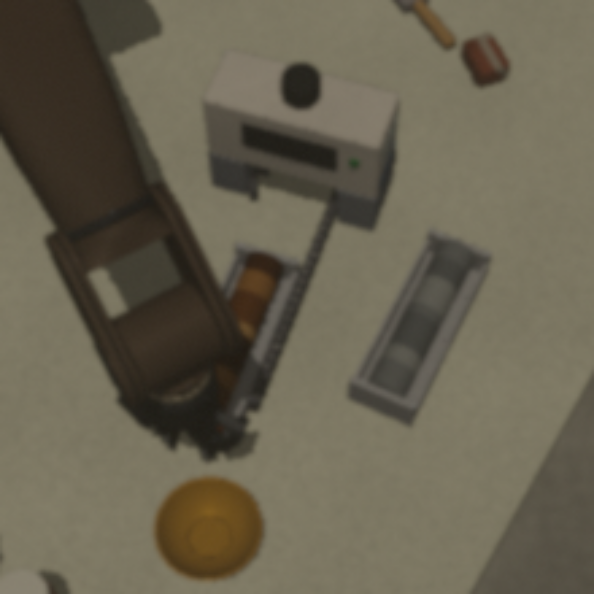

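The scene view shows the fingers right behind the tail and clear of the pan. I'll start the push along the lane.

Emit:
{"op": "move_arm", "data": {"commands": [[0,0,0,-0.5,3,0.5,160],[0,0,0,-1.3,7,0.5,160],[0,0,0,-2,10,0.5,160],[0,0,0,-2.5,12,0.5,160],[0,0,0,-3,14,0.5,160],[0,0,0,-3.7,17,0.5,160],[0,0,0,-4.4,21,0.5,160],[0,0,0,-5.4,25,0.5,160],[0,0,0,-6.3,29,0.5,160],[0,0,0,-7.2,33,0.5,160],[0,0,0,-8,37,0.5,160],[0,0,0,-9,41,0.5,160]]}}

```text
time: 10.6
eef_pos: [0.6452, -0.1808, 0.0172]
tcp_rot: [-0.078, 0.703, 0.078, 0.703]
contact_force: [-0.5, -5.0, 2.1]
opening: 0.37
```

```bash
python3 -c "
from h import *
goal(2,-111,16,'x');sled('t7')
"
```

```text
1 turn [-0.  0. -0.] shift [-37.8 167.2  -1.2]
-1 turn [-1.000e-03 -0.000e+00  3.141e+00] shift [-37.8 167.2  -1.2]
station tcp [   2.3 -282.4] z 17.2 F [-0.5 -5.   2.1] open 0.369785415072144 q [-0.42  0.51  1.7   0.    0.93 -0.65] t 10.6
orange n 66 mean st [ -3.2 123.7] min [-50.4 118.7] max [ 48.5 127.9]
```

View pics/t7c.png

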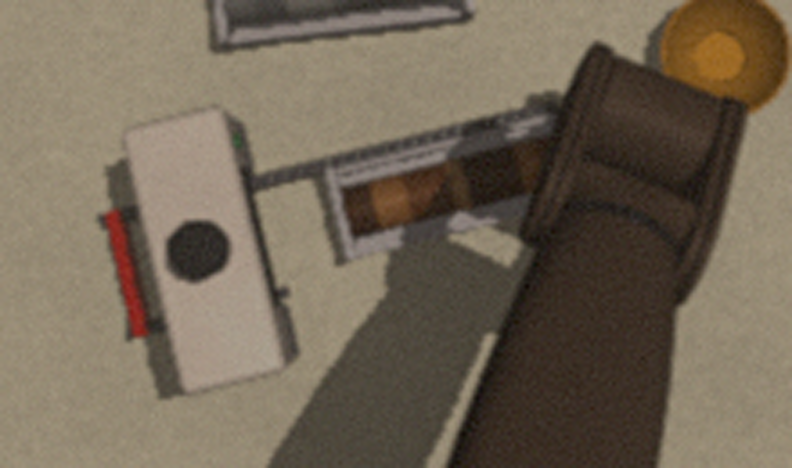

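The sled stays along the fence while moving, the force is 5 N, and the arm keeps to the far side of the head. I'll continue.

Emit:
{"op": "move_arm", "data": {"commands": [[0,0,0,-1,4.5,0,160],[0,0,0,-2,9,0,160],[0,0,0,-3,13.5,0,160],[0,0,0,-4,18,0,160],[0,0,0,-5,22.5,0,160],[0,0,0,-6,27,0,160],[0,0,0,-7,31.5,0,160],[0,0,0,-8,36,0,160],[0,0,0,-9,40.5,0,160],[0,0,0,-10,45,0,160],[0,0,0,-11,49.5,0,160],[0,0,0,-12,54,0,160]]}}

```text
time: 11.85
eef_pos: [0.6329, -0.1257, 0.0171]
tcp_rot: [-0.078, 0.703, 0.078, 0.703]
contact_force: [-0.8, -3.8, 0.8]
opening: 0.373
```

```bash
python3 -c "
from h import *
goal(2,-111,17,'x');sled('t8')
"
```

```text
1 turn [-0.001 -0.    -0.001] shift [-2.550e+01  1.122e+02 -1.000e-01]
-1 turn [ 0.000e+00 -1.000e-03  3.141e+00] shift [-2.550e+01  1.122e+02 -1.000e-01]
station tcp [   2.3 -226. ] z 17.1 F [-0.8 -3.8  0.8] open 0.37278356316341776 q [-0.35  0.47  1.77  0.    0.91 -0.58] t 11.85
orange n 61 mean st [ -0.4 123.4] min [-50.5 118.4] max [ 48.6 128.5]
```

View pics/t8c.png

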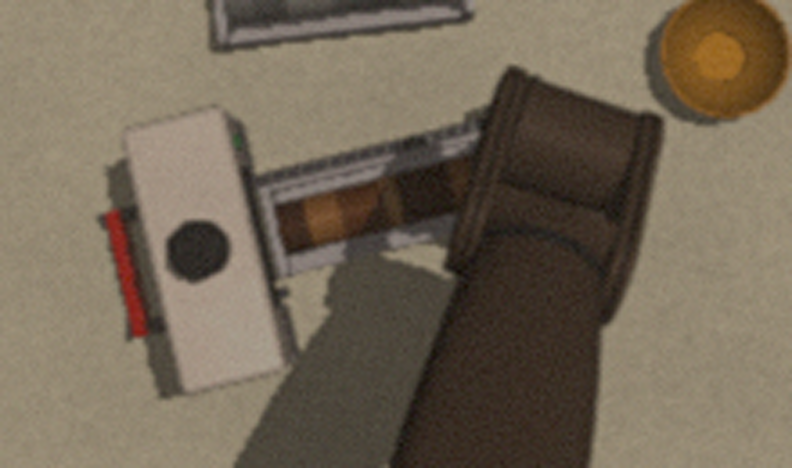

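The nose is just entering under the head, straight and against the fence.

Emit:
{"op": "move_arm", "data": {"commands": [[0,0,0,-1,4.5,0,160],[0,0,0,-2,9,0,160],[0,0,0,-3,13.5,0,160],[0,0,0,-4,18,0,160],[0,0,0,-5,22.5,0,160],[0,0,0,-6,27,0,160],[0,0,0,-7,31.5,0,160],[0,0,0,-8,36,0,160],[0,0,0,-9,40.5,0,160],[0,0,0,-10,45,0,160],[0,0,0,-11,49.5,0,160],[0,0,0,-12,54,0,160]]}}

```text
time: 13.1
eef_pos: [0.6206, -0.0706, 0.017]
tcp_rot: [-0.078, 0.703, 0.079, 0.703]
contact_force: [-0.7, -4.5, 1.2]
opening: 0.375
```

Emit:
{"op": "move_arm", "data": {"commands": [[0,0,0,-1,4,0,160],[0,0,0,-2,8,0,160],[0,0,0,-2.8,12,0,160],[0,0,0,-3.6,16,0,160],[0,0,0,-4.5,20,0,160],[0,0,0,-5.4,24,0,160],[0,0,0,-6.3,28,0,160],[0,0,0,-7.2,32,0,160],[0,0,0,-8,36,0,160],[0,0,0,-9,40,0,160],[0,0,0,-9.7,43,0,160],[0,0,0,-10.2,45,0,160]]}}

```text
time: 14.3
eef_pos: [0.6104, -0.0252, 0.017]
tcp_rot: [-0.078, 0.703, 0.079, 0.703]
contact_force: [0.6, -3.5, 1.2]
opening: 0.372
```

```bash
python3 -c "
from h import *
goal(2,-111,17,'x');sled('t9')
snap('scene','s9')
im=cv2.resize(cv2.imread('pics/s9.png')[60:280,160:380],None,fx=2.7,fy=2.7);cv2.imwrite('pics/s9c.png',im)
"
```

```text
1 turn [-0.002 -0.    -0.001] shift [-3.  11.6 -0. ]
-1 turn [ 1.000e-03 -3.000e-03  3.141e+00] shift [-3.  11.6 -0. ]
station tcp [   2.4 -123. ] z 17.0 F [ 0.6 -3.5  1.2] open 0.3718960724225615 q [-0.21  0.41  1.86  0.    0.88 -0.43] t 14.3
orange n 61 mean st [  1.2 123.3] min [-49.7 118.8] max [ 48.6 128.2]
```

View pics/t9c.png

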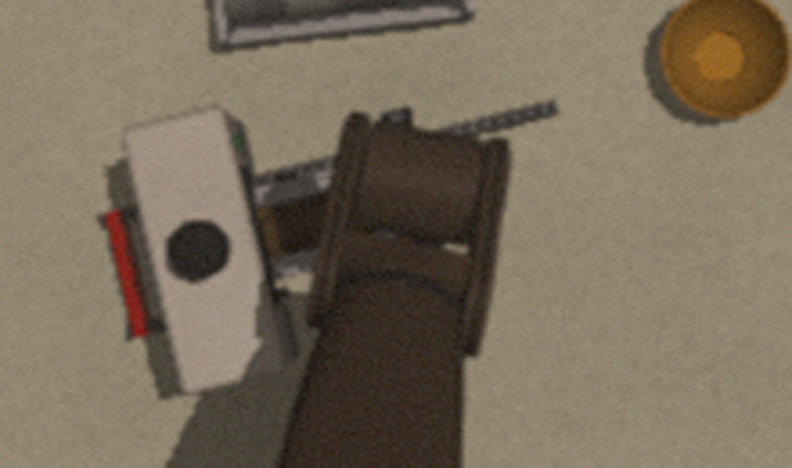

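View pics/s9c.png

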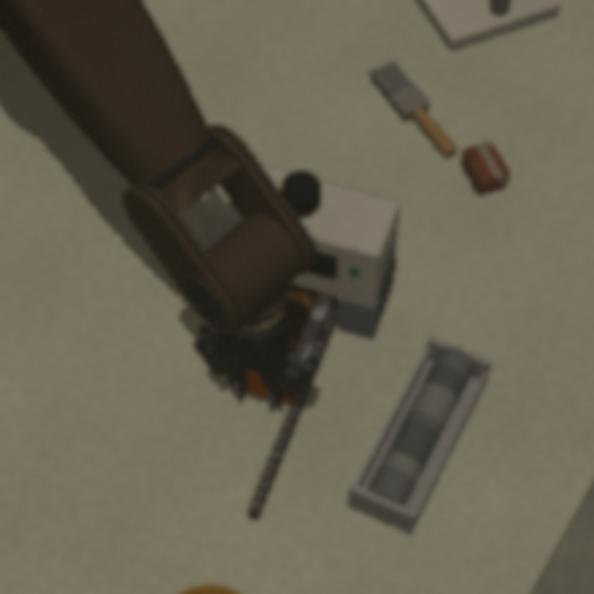

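The sled is about 11 mm short of the stop. In the top view the arm is close to the head at (320,290), so I'll check that clearance in 3D.

```bash
python3 -c "
from h import *
for t in('t9','s9'):
    W=world(load(t)).reshape(-1,3)*1000
    s=(W[:,:2]-O)@np.stack([UX,UY],1); z=W[:,2]
    for lo,hi in((60,100),(100,150),(150,200),(200,230),(230,300),(300,400)):
        k=(s[:,0]>-110)&(s[:,0]<110)&(s[:,1]<-4)&(s[:,1]>-200)&(z>lo)&(z<hi)
        print(t,lo,hi,k.sum(), s[k][:,1].max().round(1) if k.any() else '', s[k][s[k][:,1].argmax()].round(0) if k.any() else '')
"
```

```text
t9 60 100 3 -131.3 [ -38. -131.]
t9 100 150 40 -112.8 [  63. -113.]
t9 150 200 5 -101.5 [ -26. -102.]
t9 200 230 0  
t9 230 300 695 -63.3 [ 10. -63.]
t9 300 400 2128 -30.8 [-88. -31.]
s9 60 100 197 -114.1 [ -44. -114.]
s9 100 150 248 -4.1 [77. -4.]
s9 150 200 282 -104.6 [  33. -105.]
s9 200 230 111 -108.9 [  32. -109.]
s9 230 300 1245 -53.6 [-53. -54.]
s9 300 400 2214 -37.6 [-60. -38.]
```

There is ample clearance, with about 100 mm at the head's heights. Now the final slow approach.

Emit:
{"op": "move_arm", "data": {"commands": [[0,0,0,-0.4,1.5,0,160],[0,0,0,-0.7,3,0,160],[0,0,0,-1,4.5,0,160],[0,0,0,-1.4,6,0,160],[0,0,0,-1.7,7.5,0,160],[0,0,0,-2,9,0,160]]}}

```text
time: 15.0
eef_pos: [0.6082, -0.0158, 0.017]
tcp_rot: [-0.077, 0.703, 0.079, 0.703]
contact_force: [0.6, -2.8, 1.6]
opening: 0.371
```

Emit:
{"op": "move_arm", "data": {"commands": [[0,0,0,-0.2,0.8,0,160],[0,0,0,-0.4,1.6,0,160],[0,0,0,-0.5,2.2,0,160]]}}

```text
time: 15.3
eef_pos: [0.6077, -0.0135, 0.017]
tcp_rot: [-0.077, 0.703, 0.079, 0.703]
contact_force: [0.8, -3.7, 1.0]
opening: 0.377
```

Emit:
{"op": "move_arm", "data": {"commands": [[0,0,0,-0.2,0.7,0,160],[0,0,0,-0.3,1.4,0,160],[0,0,0,-0.4,2,0,160]]}}

```text
time: 15.6
eef_pos: [0.6074, -0.0118, 0.017]
tcp_rot: [-0.078, 0.703, 0.079, 0.703]
contact_force: [-0.5, -5.7, 0.6]
opening: 0.375
```

```bash
python3 -c "
from h import *
goal(2,-111,17,'x')"
```

```text
1 turn [-0.002 -0.    -0.001] shift [-0.  -1.8 -0. ]
-1 turn [ 1.00e-03 -3.00e-03  3.14e+00] shift [-0.  -1.8 -0. ]
station tcp [   2.4 -109.2] z 17.0 F [-0.5 -5.7  0.6] open 0.37457993491636554 q [-0.19  0.4   1.87  0.    0.88 -0.41] t 15.6
```

Emit:
{"op": "move_arm", "data": {"commands": [[0,0,0,-0.2,0.7,0,160],[0,0,0,-0.3,1.4,0,160]]}}

```text
time: 15.8
eef_pos: [0.6074, -0.0118, 0.0171]
tcp_rot: [-0.079, 0.703, 0.078, 0.703]
contact_force: [0.6, -9.2, 0.1]
opening: 0.373
```

Emit:
{"op": "move_arm", "data": {"commands": [[0,0,0,-0.2,0.7,0,160],[0,0,0,-0.3,1.4,0,160]]}}

```text
time: 16.0
eef_pos: [0.6074, -0.0118, 0.017]
tcp_rot: [-0.08, 0.702, 0.077, 0.703]
contact_force: [0.9, -9.6, -0.5]
opening: 0.371
```

Position is frozen at a rising 9–10 N, so the nose is on the stop. I'll back straight off and lift away.

Emit:
{"op": "move_arm", "data": {"commands": [[0,0,0,1,-4,0,160],[0,0,0,3,-14,0,160],[0,0,0,8,-36,0,160],[0,0,0,11,-50,5,160],[0,0,0,12,-60,45,160],[0,0,0,12,-75,90,160],[0,0,0,0,-115,130,160],[0,0,0,-20,-155,150,160],[0,0,0,-40,-195,150,160],[0,0,0,-60,-235,150,160],[0,0,0,-70,-265,150,160],[0,0,0,-70,-265,150,160]]}}

```text
time: 17.2
eef_pos: [0.5359, -0.2805, 0.1676]
tcp_rot: [-0.078, 0.703, 0.075, 0.703]
contact_force: [-0.2, 1.0, 0.4]
opening: 0.371
```

```bash
python3 -c "
from h import *
goal(2,-111,17,'x');sled('t10');snap('scene','s10')
im=cv2.resize(cv2.imread('pics/s10.png')[60:280,160:380],None,fx=2.7,fy=2.7);cv2.imwrite('pics/s10c.png',im)
c=load('t10');W=world(c)*1000;hsv=cv2.cvtColor(c['color'],cv2.COLOR_RGB2HSV);z=W[...,2]
s=(W[...,:2]-O)@np.stack([UX,UY],1)
o=(s[...,1]>-120)&(s[...,1]<-2)&(np.abs(s[...,0])<42)&(z>26)&(z<65)
print('rect',cv2.minAreaRect(s[o].astype(np.float32)),s[o].min(0),s[o].max(0))
for t in('t10','s10'):
    c=load(t);W=world(c)*1000;hsv=cv2.cvtColor(c['color'],cv2.COLOR_RGB2HSV);s=(W[...,:2]-O)@np.stack([UX,UY],1);z=W[...,2]
    m=(hsv[...,1]>150)&(s[...,1]>-125)&(s[...,1]<-75)&(np.abs(s[...,0])<60)&(z>35)&(z<50)
    q=s[m]; print(t,m.sum(),q.min(0),q.max(0),q.mean(0))
    n=(s[...,1]>-95)&(s[...,1]<-5)&(s[...,0]>-50)&(s[...,0]<-20)&(z>24)&(z<36); q=s[n]; 
    if n.sum()>5: print('near wall fit',n.sum(),np.polyfit(q[:,1],q[:,0],1))
a,b=load('t4'),load('t10')
d=np.abs(a['color'].astype(int)-b['color']).sum(2); ys,xs=np.where(d>90); print('changed',xs.min(),xs.max(),ys.min(),ys.max())
"
```

```text
1 turn [0.004 0.002 0.003] shift [  71.4  266.9 -150.6]
-1 turn [ 2.000e-03 -7.000e-03 -3.138e+00] shift [  71.4  266.9 -150.6]
station tcp [-126.1 -355.8] z 167.6 F [-0.2  1.   0.4] open 0.37082863452917697 q [-0.65  0.19  1.81 -0.    1.14 -0.87] t 17.2
orange n 82 mean st [ 0.7 26.3] min [-50.5 -96.5] max [ 50.7 128.2]
rect ((4.039577484130859, -50.33888244628906), (96.49624633789062, 75.58633422851562), 89.8221206665039) [-33.87863747 -98.67262002] [41.95661711 -2.09066754]
t10 61 [-31.75692604 -97.25360168] [ 41.55882245 -84.23246526] [  4.43898469 -93.10758897]
near wall fit 47 [ 5.50171982e-03 -3.13283231e+01]
s10 105 [ -32.90497871 -102.68727108] [ 38.35148825 -75.52935261] [  3.43725881 -94.80925312]
near wall fit 42 [-1.80200883e-02 -3.55115865e+01]
changed 174 498 198 419
```

View pics/t10c.png

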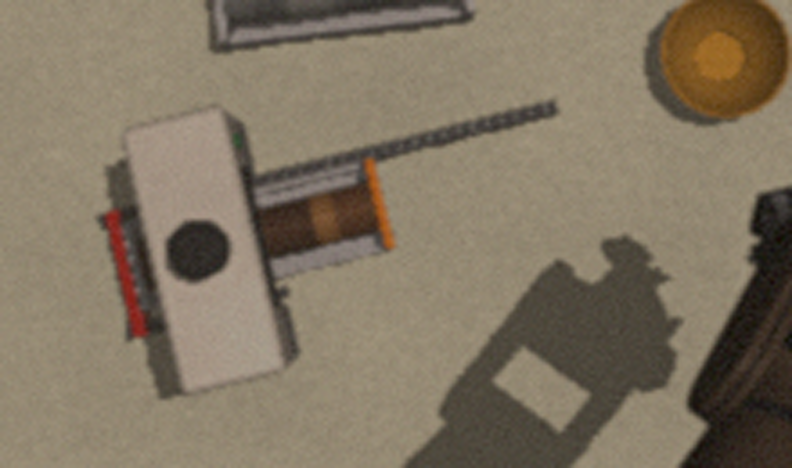

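View pics/s10c.png

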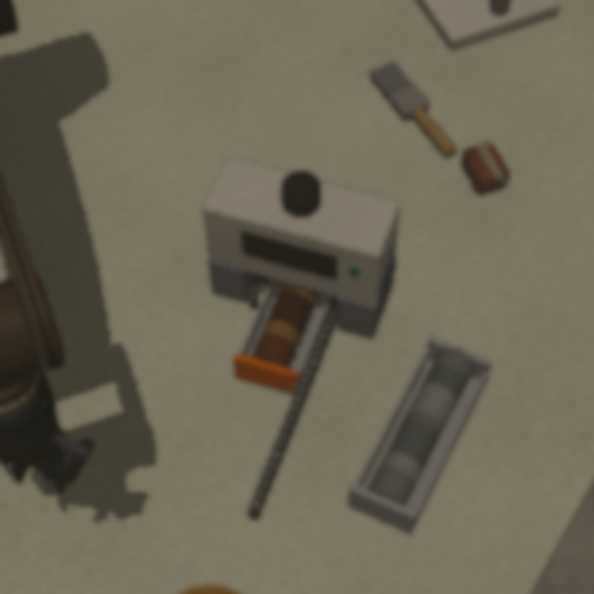

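View pics/t10.png

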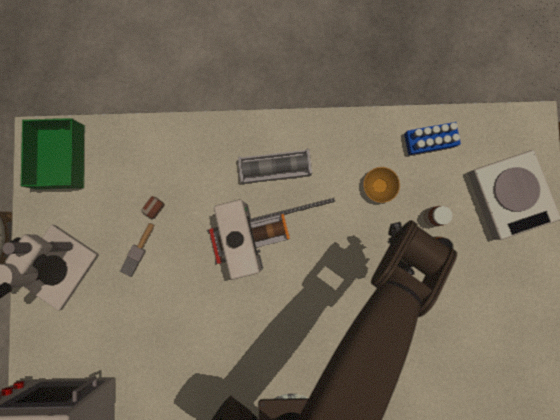

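The views show the orange tail about 99–100 mm outside the head. The near wall is flush with the fence, and the nose sliver touches the red stop at about (140,270) in the crop. The arm hides the dark jar from above, so I'll check it in the scene view and then hand in.

```bash
python3 -c "
from h import *
a=load('scene0');b=load('s10')
cv2.imwrite('pics/jar.png',np.hstack([cv2.resize(x['color'][270:350,100:270,::-1],None,fx=2.3,fy=2.3) for x in(a,b)]))"
```

```text
(no output)
```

View pics/jar.png

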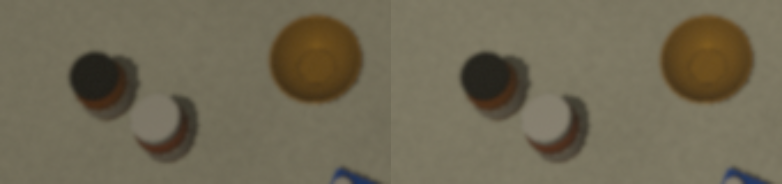

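Both jars and the pan are exactly where they started.

```bash
python3 -c "
from plant import ctrl
print(ctrl.sign_off())"
```

```text
the job is handed in; nothing more can be done
None
```

The core sled is loaded and the job is handed in, at about 17 s on the robot's clock. I pushed the sled sideways with two fingers until it sat square against the long fence, at about 10 N. I then pushed it by its tail along the fence under the scan head, at 3–6 N, until it stopped on the red end stop at about 9.6 N. After that I backed off and lifted clear.

**Final position:** the sled's centre is 4.0 mm across the lane, which is the value for touching the fence. It is within about 0.2° of square in the top view.

**End stop:** the tail reads about 99 mm outside the head by the top camera, against 100 mm expected. The scene camera's extreme tail point read about 103 mm. The difference is at about the 2 mm calibration error. The nose can't be measured directly under the head. My evidence is the stop reaction, a tool position that no longer moved, and a sliver of the nose seen beside the stop.

**Disturbance:** the jars and pan look unmoved in before and after pictures. The grey sled, brush and rock also look unmoved in the last views. The arm stayed about 100 mm from the scan head at the head's height.

**Check that failed:** the automatic orange-tail average also picked up the red stop, so I ignored it and used the wall and tail fits instead.

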